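Load the instrument box into the UV cabinet over its sill and set the selector

TASK

Move the small vial that stands in front of the UV cabinet out of the way and leave it standing upright on the worktop beside the path. Then bring the steel instrument box lug first to the cabinet without carrying it: lift only its front edge onto the raised sill while its rear edge stays on the worktop, then push it from behind until it lies flat on the cabinet floor, wholly behind the sill. Last, turn the selector on top to the long bar mark; leave the beakers, the tin and the timer where they stand.

Things in the scene. Friction and masses are not known exactly. Their poses are not given: they have to be found in the camera images.
- cabinet: Fixed white UV cabinet, 160 mm deep (x) x 156 wide (y). Origin: centre of its underside on the worktop; x points from the open front (plane x = -80 mm) inwards. Side walls 6 mm (clear width 144), rear wall inside at x = +74. The roof (underside 200 mm up; controls on it up to 270) reaches to the front plane all across, so a tool at the mouth must lean back out of it, 25 to 45 deg.
- sill (a point): Middle of the raised sill's front upper edge, at (-80, 0, 20) mm in the cabinet's frame, same axes. The sill is a steel ridge 8 mm thick (x = -80 to -72) across the whole mouth, round top 20 mm above the worktop; behind it the steel floor lies 14 mm above the worktop.
- selector_grip (a point): On the selector's axis, 28 mm out from the roof's control panel; at (-42, 0, 264) mm in the cabinet's frame. Black skirt (dia 48, top 8 mm off the panel) with a bar across it: 40 long, 11 thick, 8 to 40 mm off the panel. z: outward along the axis, leaning 30 deg from vertical to the cabinet's front; x: along the bar to its pointing end (white line); y: across the bar.
- selector (a joint): Selector angle, rad, growing clockwise as seen from outside the panel. At 0 the pointing end points straight up the panel. Detents and panel marks at -0.873, -0.436, 0, 0.436 and 0.873; it can start at any of the first three. The fourth mark clockwise, 0.436, is a long bar, the others short dots. About 0.07 N m leaves a detent; it snaps to the nearest one when let go.
- box_center (a point): Centre of the body of the loose, lidded steel instrument box, 120 mm long (x) x 110 mm wide (y) x 45 mm high, lid fixed, 0.35 to 0.7 kg. x points to its front, the end with the lifting lug. Origin 22.5 mm above its underside, 60 mm from its front and rear ends.
- box_lug (a point): Grip point of the box's lifting lug: an upright flat tab with round top on the lid, in the middle of the front end, 26 mm long (along the box's x), 12 mm thick (y), rising 40 mm above the lid (from 45 to 85 mm above the box's underside). This point is at (43, 0, 70) mm from the middle of the underside, 25 mm above the lid; box's axes.
- box_front (a point): Middle of the box's lower front edge, at (60, 0, 0) mm from the middle of the underside; box's axes.
- vial_center (a point): Centre (31 mm up) of the loose small glass vial with black cap, diameter 27 mm, 62 mm high, that stands upright in front of the cabinet's mouth.
- beaker_large: Glass beaker, diameter 73 mm, 96 mm high, loose; origin: centre of its underside. A bystander.
- tin: Round flat tin with lid, diameter 62 mm, 30 mm high, loose; origin: centre of its underside. A bystander.
- bench_timer: White bench timer, 58 x 73 mm, 38 mm high, loose; origin: centre of its underside. A bystander.
- beaker_small: Small glass beaker, diameter 54 mm, 71 mm high, loose; origin: centre of its underside. A bystander.
There are look-alikes about, which are no part of the job. Leave any turquoise look-alike of the part that bears box_center alone.

How it is judged:
On the way, in this order (a step that is already met when the one before it is completed fails the run):
1. the vial has been set aside upright on the worktop, more than 75 mm to either side of the cabinet's centre line, and released (angle between vial_center's own z axis and vertical below 0.15 rad and height (world z) of vial_center between 0.022 and 0.04 m and (y of vial_center in the frame of cabinet above 0.075 m or y of vial_center in the frame of cabinet below -0.075 m) and contact force between the fingers and vial below 0.1 N), for 0.2 s.
2. the box's front edge is over the sill and lifted to its height, its rear edge still down on the worktop in front of the cabinet (less than about 13 mm up) (x of box_front in the frame of cabinet between -0.079 and 0.03 m and height (world z) of box_front above 0.0175 m and ((angle between box_center's own z axis and vertical above 0.04 rad and height (world z) of box_center below 0.0375 m) or (angle between box_center's own z axis and vertical above 0.12 rad and height (world z) of box_center below 0.0425 m) or (angle between box_center's own z axis and vertical above 0.2 rad and height (world z) of box_center below 0.0475 m) or (angle between box_center's own z axis and vertical above 0.3 rad and height (world z) of box_center below 0.0535 m))), for 0.2 s.
3. the box lies flat on the cabinet floor, wholly behind the sill (x of box_front in the frame of cabinet between 0.0465 and 0.08 m and angle between box_center's own z axis and vertical below 0.04 rad and height (world z) of box_center between 0.03 and 0.0405 m), for 0.2 s.
4. the selector is at the long bar mark (value of joint selector between 0.316 and 0.556 rad), for 0.2 s.
At the end, for the whole second after the job is handed in: The box lies at rest flat (within 2.3 deg) on the cabinet floor with its rear edge behind the sill (no more than 1.5 mm overlap with it); the selector rests within 7 deg of the long bar mark (0.436 rad); the vial stands upright on the worktop, at rest (all of step 3 and all of step 4 and linear speed of each of instrument_box, vial below 0.01 m/s and velocity of joint selector between -0.05 and 0.05 rad/s and angle between vial_center's own z axis and vertical below 0.15 rad and height (world z) of vial_center between 0.022 and 0.04 m); the robot touches nothing.
It fails at once if the box is carried: its centre has risen more than 45 mm (height (world z) of box_center above 0.0675 m).
It fails at once if the box is tipped more than 34 deg (angle between box_center's own z axis and vertical above 0.6 rad).
It fails at once if the vial is tipped over (beyond 57 deg) (angle between vial_center's own z axis and vertical above 1 rad).
It fails at once if a bystander (either beaker, the tin or the timer) is moved more than 25 mm or tipped (distance of any of beaker_large, tin, bench_timer, beaker_small from where it was at the start of the episode above 0.025 m or angle between any of beaker_large, tin, bench_timer, beaker_small's own z axis and vertical above 0.4 rad).
It also fails if it takes over 72 s, if anything falls off the work surface, if the arm or the gripper's body presses on something with over 40 N, if the wrist force passes 120 N, or if a joint passes its speed limit or range.

ROBOT

A 6-joint arm with a two-finger parallel gripper is mounted at the origin on a cart in front of the work surface, level with it; the furniture and walls round the work are solid. World frame = base frame: x ahead of the robot, y to its left, z up, the work surface at z = 0. Lengths are in m, angles in rad, forces in N, time in s.
With the tool pointing down it reaches from about 0.275 to 0.75 m from the base axis. Payload 10.2 kg.
Tool frame: the origin (TCP) lies on the front face of the gripper's body, between the roots of the fingers; the fingertips stand 73 mm ahead of it and the grasp point (between the pads) lies 54 mm ahead of it (manip.tcp_to_grasp is the distance from the TCP to the grasp point, in m); z points along the fingers, y is the line along which they close (so a half turn about z gives the same grasp; the last joint's range is limited). The gripper opens to 85 mm and grips with 20 to 120 N. Pads are 22 mm wide; open, the fingers measure 114 mm over their backs; the gripper's body (76 mm by 85 mm) begins 54 mm behind the grasp point. The pads swing forward as they close: fully open they stand 13 mm farther back than shut.
Start: joints at [-1.38, 0.313, 1.498, -0, 1.331, -0.223], TCP at [0.211, -0.481, 0.304] pointing down, gripper open.
Joint ranges: [-2.94, 2.94], [-0.97, 2.17], [0.19, 2.56], [-1.23, 4.37], [0.02, 3.11], [-2.88, 2.88]. Speed limits (rad/s): [2.39, 2.39, 3.01, 3.14, 3.14, 3.14].

INTERFACE

Orientations are given as a unit quaternion [x, y, z, w].
In Python, from station import manip gives the robot as it stands.
- The arm moves only by the tool send_rows, never from a script. Its argument "steps" is a list of rows, each a list of 3 entries, a list of its own where there are three numbers: the shift along the tool's x, y, z in mm, then the turn, a rotation vector about the tool's x, y, z in degrees, then the closure, from 0 (fully open) to 1 (shut). A call has 1 to 5 rows; each row shifts and turns the commanded pose from where the row before left it, along the tool's axes as they then stand; what a row does not reach is not made up. A row lasts 1/12 s, in which the tool goes at most 41.7 mm and 7.16 degrees, less where a joint would pass 70% of its speed; a pose out of reach is approached as far as the arm can. A call with a gripper value outside its range is refused whole. The fingers move at their own pace and stop on an object; the grip force is fixed at half the most. Time passes only in rows, so rows that do not move let the fingers close. It gives the time, the measured TCP pose, the force, the opening and the grip force at its end, in the units of the state.
- manip.observe(): the state, without advancing time (a new reading comes with each control period).
- manip.read_camera(name): name is "scene" or "top"; returns a dict with "pixels" (420x560x3 uint8, red, green, blue), "intrinsics" (3x3 intrinsics, pixels), "R" (3x3) and "t" (3): a world point X has camera coordinates R X + t. Camera axes: x right, y down, z forward; pixel columns grow to the right and rows downward; lengths in m; the calibration is good to about 2 mm. A picture is of the moment at which its call begins. There is no depth.
- manip.sign_off(): hands the job in; it is judged then, once.
Trained networks look in the newest picture that a camera, given by its name, has taken for a name from the list of things; names that differ only in an ending like _2 or _b are one class to them, and where a whole thing is asked for, a point or a joint stands for the part that bears it (a point fixed in the world has none). Each returns a list of dicts, best first, with "score" (0 to 1); they miss things now and then, are a little off and sometimes report something else, mostly with a low value. They report only what shows in the picture. A call takes as long as a camera call. They do not tell look-alikes from the thing itself.
- manip.find_in(camera, label): "xyz" ([x, y, z] in m, in world coordinates, good to about 4 mm: the middle of the surface that is visible of it).
- manip.masks_of(camera, label): "region" (420x560 bool, what is visible of it).
- manip.pinpoint(camera, label): "xyz" ([x, y, z] in m, in world coordinates, good to about 4 mm: a listed point, or the origin of a listed thing).
The state is a dict: "time_s": time; "joints": joint angles; "qvel": joint speeds; "effort": joint torques, N m; "tcp_pos": TCP position; "tool_rot": TCP orientation; "contact_force": force on the tool from outside, world axes, zero at the start; "wrist_torque": the same for the moment, N m; "opening": finger opening in m; "grip_force": force on a finger pad.
Only numpy, scipy, OpenCV 4.12 (cv2) and the standard library are available. Lean on these libraries where they do the work, as an engineer would, in place of code of your own. Each camera call takes 0.05 s, during which the arm holds its last target. There are 200 camera calls.

## Working session

There is one attempt and no reset: what is moved stays moved. The work goes in short steps, Python scripts to look and compute and a tool call to move; the robot and the scene stay as the last step left them, time stands still between calls to the robot, and variables do not carry over. Pictures are saved under pics/ and viewed, at most 10 in all, crops included, and the job is handed in when it is done.

Besides the shell and the picture viewer there is one more tool, called by a JSON object that holds its "method" and its "body". send_rows: Moves the arm, as the interface text tells. Its arguments: {"type":"object","properties":{"steps":{"type":"array","items":{"type":"array"}}},"required":["steps"]}

```bash
mkdir -p pics; ls
python3 - <<'E'
from station import manip
import cv2,numpy as np
for c in("scene","top"):
    r=manip.read_camera(c); cv2.imwrite(f"pics/{c}0.png",r["pixels"][:,:,::-1])
    print(c,np.round(-r["R"].T@r["t"],3),np.round(r["R"],2).tolist(),r["intrinsics"][0][0])
    for l in["cabinet","sill","selector_grip","box_center","box_lug","box_front","vial_center","beaker_large","tin","bench_timer","beaker_small"]:
        print(l,[(np.round(d["xyz"],3).tolist(),round(d["score"],2)) for d in manip.pinpoint(c,l)[:3]])
print(manip.observe())
E
```

```text
pics
scene [-0.221  0.496  0.77 ] [[-0.57, -0.82, 0.02], [-0.45, 0.3, -0.84], [0.69, -0.49, -0.54]] 419.44583620076395
cabinet [([0.726, -0.026, 0.001], 0.62), ([0.651, -0.026, 0.019], 0.25)]
sill [([0.651, -0.026, 0.02], 0.61), ([0.643, 0.107, 0.001], 0.55)]
selector_grip [([0.688, -0.029, 0.264], 0.74), ([0.651, -0.03, 0.021], 0.45)]
box_center [([0.602, 0.353, 0.025], 0.94), ([0.409, 0.034, 0.024], 0.93), ([0.595, -0.465, 0.029], 0.68)]
box_lug [([0.452, 0.033, 0.074], 0.96), ([0.603, 0.312, 0.069], 0.69), ([0.644, 0.109, -0.001], 0.27)]
box_front [([0.472, 0.033, -0.004], 0.96), ([0.604, 0.296, 0.004], 0.84)]
vial_center [([0.64, 0.107, 0.002], 0.63), ([0.603, -0.015, 0.035], 0.49), ([0.686, -0.032, 0.261], 0.25)]
beaker_large [([0.642, 0.108, -0.001], 0.66)]
tin [([0.477, -0.314, 0.003], 0.47)]
bench_timer [([0.633, -0.161, 0.003], 0.55)]
beaker_small []
top [ 0.342 -0.058  1.498] [[-0.02, -1.0, -0.01], [-0.99, 0.02, -0.17], [0.17, 0.0, -0.99]] 409.8134468184315
cabinet [([0.724, -0.027, 0.0], 0.61), ([0.415, 0.033, 0.018], 0.46)]
sill [([0.647, -0.029, 0.023], 0.68)]
selector_g
[... 601 characters left out ...]
8040322e+00,  3.12889179e-01,  1.49771422e+00,  2.31073776e-06,
        1.33100386e+00, -2.23409039e-01]), 'qvel': array([-1.08036190e-04,  8.58771040e-04,  7.50120607e-05,  6.67068164e-04,
       -2.56482720e-04,  1.05092016e-03]), 'effort': array([-4.88487003e-04, -4.12173736e+01, -2.59905642e+01, -1.48901631e-04,
        4.74212175e-04,  3.97008455e-05]), 'tcp_pos': array([ 0.21108404, -0.48069624,  0.30389436]), 'tool_rot': array([ 9.78672276e-01,  2.05427790e-01,  1.24266763e-06, -7.28103919e-06]), 'contact_force': array([ 7.94258331e-01, -7.06764902e-04, -1.54769161e-01]), 'wrist_torque': array([-0.00301151, -0.01092662, -0.04254806]), 'grip_force': 0.0, 'opening': 0.08560273069116991}
```

View pics/scene0.png

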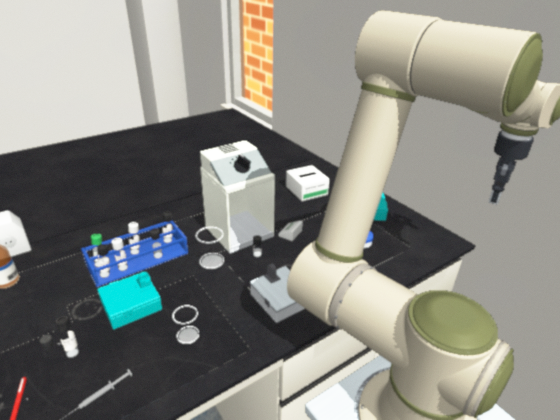

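View pics/top0.png

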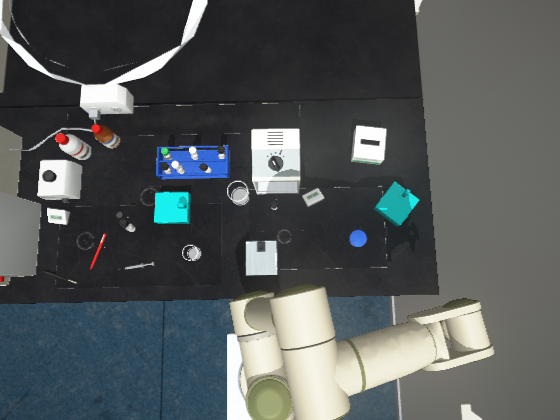

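```bash
cat > h.py <<'E'
from station import manip
import cv2,numpy as np
from scipy.spatial.transform import Rotation as Ro
def plane(r,uv,z):
    K,R,t=np.array(r["intrinsics"]),np.array(r["R"]),np.array(r["t"]);c=-R.T@t
    d=R.T@np.linalg.solve(K,[uv[0],uv[1],1.]); return c+d*(z-c[2])/d[2]
def proj(r,X):
    p=np.array(r["intrinsics"])@(np.array(r["R"])@np.array(X)+r["t"]);return p[:2]/p[2]
def tri(rs,uvs):
    A=[];b=[]
    for r,uv in zip(rs,uvs):
        R=np.array(r["R"]);c=-R.T@r["t"];d=R.T@np.linalg.solve(np.array(r["intrinsics"]),[uv[0],uv[1],1.]);d/=np.linalg.norm(d)
        P=np.eye(3)-np.outer(d,d);A.append(P);b.append(P@c)
    return np.linalg.solve(sum(A),sum(b))
def st():
    o=manip.observe();R=Ro.from_quat(o["tool_rot"]);g=o["tcp_pos"]+R.apply([0,0,manip.tcp_to_grasp])
    print("t",round(o["time_s"],2),"tcp",np.round(o["tcp_pos"],4),"grasp",np.round(g,4),"R",np.round(R.as_matrix(),3).tolist(),"F",np.round(o["contact_force"],1),"open",round(o["opening"],4),"gf",round(o["grip_force"],1),"q",np.round(o["joints"],2))
    return o,R,g
E
python3 - <<'E'
from h import *
a=manip.read_camera("top");b=manip.read_camera("scene")
for l in["box_center","cabinet","vial_center"]:
    for d in manip.masks_of("top",l)[:3]:
        m=d["region"].astype(np.uint8);rc=cv2.minAreaRect(np.argwhere(m)[:,::-1].astype(np.float32))
        z={"box_center":.045,"cabinet":.2,"vial_center":.06}[l]
        print(l,round(d["score"],2),np.round(plane(a,rc[0],z),3),rc,[np.round(plane(a,p,z)[:2],3).tolist() for p in cv2.boxPoints(rc)])
c1=cv2.resize(a["pixels"][115:285,225:345],None,fx=3.5,fy=3.5,interpolation=cv2.INTER_CUBIC)
c2=cv2.resize(b["pixels"][135:325,190:310],None,fx=3.13,fy=3.13,interpolation=cv2.INTER_CUBIC)[:595]
c2=np.pad(c2,((0,max(0,595-c2.shape[0])),(0,0),(0,0)))
cv2.imwrite("pics/crop.png",np.hstack([c1,c2])[:,:,::-1]);print(c1.shape,c2.shape)
st()
E
```

```text
box_center 0.93 [0.411 0.037 0.045] ((260.5, 258.0), (34.0, 31.0), 90.0) [[0.472, 0.091], [0.469, -0.019], [0.351, -0.016], [0.353, 0.092]]
box_center 0.85 [ 0.593 -0.454  0.045] ((396.3385009765625, 203.70770263671875), (32.451141357421875, 37.538082122802734), 37.87498474121094) [[0.578, -0.365], [0.685, -0.455], [0.609, -0.542], [0.504, -0.452]]
box_center 0.66 [0.599 0.354 0.045] ((172.0, 207.5), (31.0, 36.0), 90.0) [[0.658, 0.421], [0.654, 0.29], [0.541, 0.288], [0.544, 0.417]]
cabinet 0.64 [ 0.716 -0.026  0.2  ] ((275.5, 161.5), (65.0, 49.0), 90.0) [[0.83, 0.053], [0.826, -0.11], [0.606, -0.103], [0.61, 0.055]]
vial_center 0.53 [ 0.75  -0.022  0.06 ] ((275.2500305175781, 163.25), (14.849241256713867, 14.142135620117188), 45.0) [[0.752, 0.015], [0.789, -0.022], [0.748, -0.059], [0.712, -0.022]]
vial_center 0.4 [ 0.598 -0.013  0.06 ] ((273.5, 204.5), (7.0, 5.0), 90.0) [[0.611, -0.004], [0.611, -0.022], [0.586, -0.021], [0.586, -0.003]]
(595, 420, 3) (595, 376, 3)
t 1.45 tcp [ 0.2111 -0.4807  0.3039] grasp [ 0.2111 -0.4807  0.25  ] R [[0.916, 0.402, 0.0], [0.402, -0.916, 0.0], [0.0, 0.0, -1.0]] F [ 0.  -0.1  0.5] open 0.0856 gf 0.0 q [-1.38  0.31  1.5   0.    1.33 -0.22]
```

View pics/crop.png

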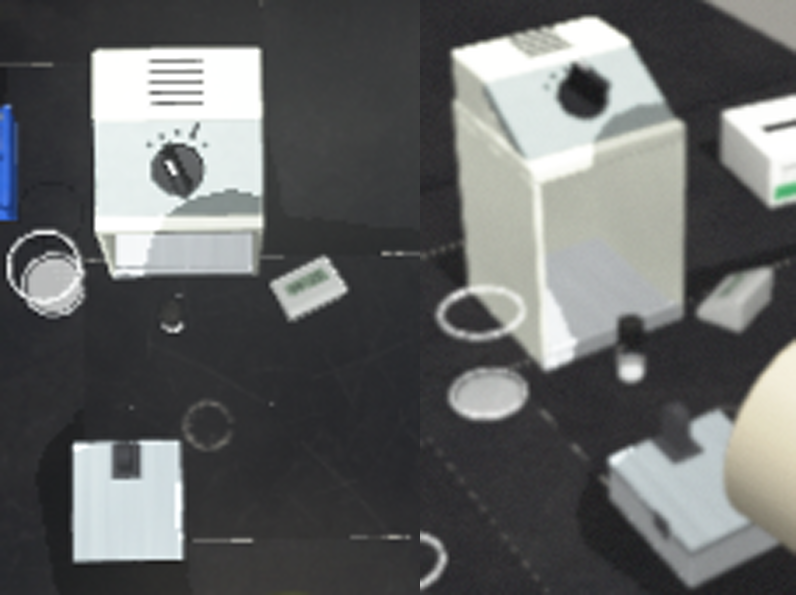

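```bash
cat >> h.py <<'E'
def goal(g,lean,yaw=0,spin=0,show=True,d=None):
    """tool frame shift (mm), in present and in goal orientation, to bring the grasp point to g; lean/yaw/spin deg"""
    o,R,g0=st(); d=manip.tcp_to_grasp if d is None else d
    G=Ro.from_euler('z',yaw,degrees=True)*Ro.from_euler('x',180,degrees=True)*Ro.from_euler('y',lean,degrees=True)*Ro.from_euler('z',spin,degrees=True)
    t=np.array(g)-G.apply([0,0,d]); D=(R.inv()*G)
    print("tcp goal",np.round(t,4),"shift now-frame",np.round(R.inv().apply(t-o["tcp_pos"])*1e3,1),"goal-frame",np.round(G.inv().apply(t-o["tcp_pos"])*1e3,1),"rotvec",np.round(np.degrees(D.as_rotvec()),1),"world d",np.round((t-o["tcp_pos"])*1e3,1))
E
python3 - <<'E'
from h import *
a=manip.read_camera("top");b=manip.read_camera("scene")
f=lambda x,y:(225+x/3.5,115+y/3.5); s=lambda x,y:((x-420)/3.13+190,y/3.13+135)
print("vial cap",tri([a,b],[f(173,299),s(630,319)]))
print("lug top",tri([a,b],[f(126,456),s(676,412)]))
print("roof front", plane(a,f(95,230),.2),plane(a,f(264,228),.2),"sill",plane(a,f(112,277),.02),plane(a,f(258,273),.02))
print("box top corners",[np.round(plane(a,f(*p),.045)[:2],3) for p in((73,441),(182,439),(75,562),(184,558))])
print("knob",plane(a,f(178,169),.27),"marks",[np.round(plane(a,f(*p),.26)[:2],3) for p in((150,145),(163,135),(178,131),(195,130),(208,142))])
goal([.56,-.013,.11],30)
E
```

```text
vial cap [ 0.61173653 -0.01927983  0.05307656]
lug top [0.4528013  0.03255602 0.07745123]
roof front [0.65364073 0.05096435 0.2       ] [ 0.65166579 -0.10599726  0.2       ] sill [0.64574834 0.04872152 0.02      ] [ 0.6462862  -0.10486405  0.02      ]
box top corners [array([0.472, 0.088]), array([ 0.471, -0.022]), array([0.351, 0.087]), array([ 0.352, -0.022])]
knob [ 0.69039144 -0.02893536  0.27      ] marks [array([ 0.716, -0.004]), array([ 0.725, -0.016]), array([ 0.728, -0.029]), array([ 0.729, -0.045]), array([ 0.718, -0.056])]
t 1.55 tcp [ 0.2111 -0.4807  0.3039] grasp [ 0.2111 -0.4807  0.25  ] R [[0.916, 0.402, -0.0], [0.402, -0.916, 0.0], [-0.0, -0.0, -1.0]] F [ 0.2 -0.3  0.1] open 0.0851 gf 0.0 q [-1.38  0.31  1.5  -0.    1.33 -0.22]
tcp goal [ 0.533  -0.013   0.1567] shift now-frame [ 482.9 -298.7  147.2] goal-frame [ 205.2 -467.7  288.5] rotvec [-6.2 29.6 23.2] world d [ 322.   467.7 -147.2]
```

{"method": "send_rows", "body": {"steps": [[[0,0,0],[0,0,5.9],0],[[0,0,0],[0,0,5.9],0],[[0,0,0],[0,0,5.9],0],[[0,0,0],[0,0,6.0],0]]}}

```text
time_s: 1.88
tcp_pos: [0.2111, -0.4807, 0.3039]
tool_rot: [1.0, -0.002, 0.0, -0.0]
contact_force: [-0.3, -0.1, 0.2]
opening: 0.0851
grip_force: 0.0
```

{"method": "send_rows", "body": {"steps": [[[0,0,0],[0,6,0],0],[[0,0,0],[0,6,0],0],[[0,0,0],[0,6,0],0],[[0,0,0],[0,6,0],0],[[0,0,0],[0,6,0],0]]}}

```text
time_s: 2.3
tcp_pos: [0.211, -0.4809, 0.3044]
tool_rot: [0.965, 0.0, 0.261, 0.001]
contact_force: [1.7, 0.0, -0.6]
opening: 0.0852
grip_force: 0.0
```

{"method": "send_rows", "body": {"steps": [[[13.8,-31.3,19.3],[0,0,0],0],[[13.8,-31.3,19.3],[0,0,0],0],[[13.8,-31.3,19.3],[0,0,0],0],[[13.8,-31.3,19.3],[0,0,0],0],[[13.8,-31.3,19.3],[0,0,0],0]]}}

```text
time_s: 2.72
tcp_pos: [0.3196, -0.3227, 0.2545]
tool_rot: [0.966, -0.0, 0.259, 0.0]
contact_force: [0.6, -1.1, 0.0]
opening: 0.0853
grip_force: 0.0
```

{"method": "send_rows", "body": {"steps": [[[13.8,-31.3,19.3],[0,0,0],0],[[13.8,-31.3,19.3],[0,0,0],0],[[13.8,-31.3,19.3],[0,0,0],0],[[13.8,-31.3,19.3],[0,0,0],0],[[13.8,-31.3,19.3],[0,0,0],0]]}}

```text
time_s: 3.13
tcp_pos: [0.4278, -0.1661, 0.2057]
tool_rot: [0.966, 0.0, 0.259, 0.0]
contact_force: [0.1, -1.9, 0.4]
opening: 0.0856
grip_force: 0.0
```

{"method": "send_rows", "body": {"steps": [[[13.8,-31.3,19.3],[0,0,0],0],[[13.8,-31.3,19.3],[0,0,0],0],[[13.8,-31.3,19.3],[0,0,0],0],[[13.8,-31.3,19.3],[0,0,0],0],[[0,0,0],[0,0,0],0]]}}

```text
time_s: 3.55
tcp_pos: [0.5148, -0.0372, 0.165]
tool_rot: [0.966, 0.003, 0.258, -0.002]
contact_force: [-0.5, 0.6, 0.1]
opening: 0.0855
grip_force: 0.0
```

Run:
```python
from h import *
for c in("top","scene"):
    r=manip.read_camera(c)
    if c=="scene": cv2.imwrite("pics/s1.png",cv2.resize(r["pixels"][180:320,150:350],None,fx=4,fy=4,interpolation=cv2.INTER_CUBIC)[:,:,::-1])
    print(c,[(np.round(d["xyz"],3).tolist(),round(d["score"],2)) for d in manip.pinpoint(c,"vial_center")[:4]],[(np.round(d["xyz"],3).tolist(),round(d["score"],2)) for d in manip.find_in(c,"vial_center")[:4]])
    print("proj",proj(r,[.603,-.015,.062]))
goal([.603,-.015,.042],30)
```

```text
top [([0.6, -0.013, 0.027], 0.52), ([0.688, -0.026, 0.268], 0.52)] [([0.596, -0.011, 0.058], 0.43)]
proj [274.13411806 203.1196219 ]
scene [([0.602, -0.014, 0.034], 0.44)] [([0.434, 0.086, 0.047], 0.53), ([0.598, -0.015, 0.045], 0.51)]
proj [255.97834092 236.16069955]
t 3.85 tcp [ 0.5132 -0.0437  0.1669] grasp [ 0.5402 -0.0437  0.1203] R [[0.866, -0.002, 0.501], [-0.001, -1.0, -0.001], [0.501, 0.0, -0.866]] F [ 0.4  0.4 -0.3] open 0.0852 gf 0.0 q [-0.38  0.32  1.98  0.5   0.4   0.77]
tcp goal [ 0.576  -0.015   0.0887] shift now-frame [ 15.2 -28.8  99.1] goal-frame [ 15.3 -28.7  99.2] rotvec [ 0.1 -0.  -0.1] world d [ 62.8  28.7 -78.2]
```

View pics/s1.png

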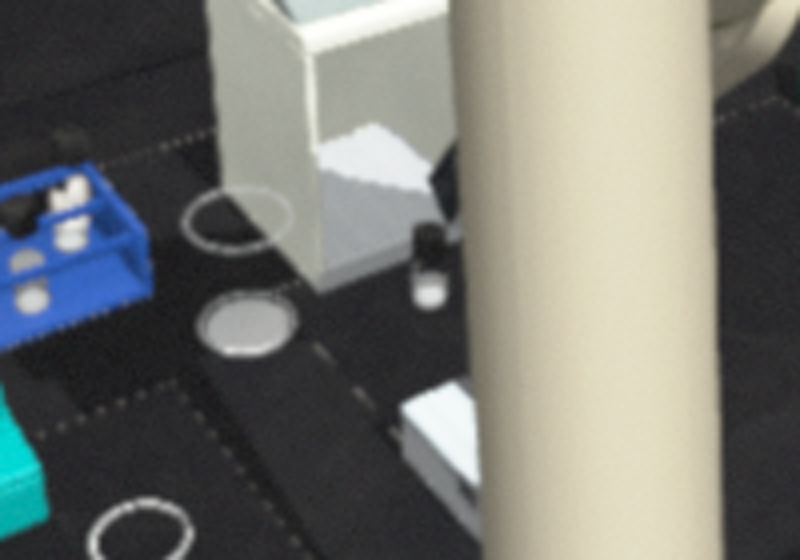

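{"method": "send_rows", "body": {"steps": [[[7,-15,0],[0,0,0],0],[[7,-14.5,0],[0,0,0],0],[[0,0,20],[0,0,0],0],[[0,0,20],[0,0,0],0],[[0,0,0],[0,0,0],0]]}}

```text
time_s: 4.27
tcp_pos: [0.5454, -0.0139, 0.1369]
tool_rot: [0.966, -0.001, 0.257, -0.0]
contact_force: [-0.4, 0.8, -0.8]
opening: 0.0857
grip_force: 0.0
```

Run:
```python
from h import *
goal([.602,-.0145,.042],30)
```

```text
t 4.27 tcp [ 0.5454 -0.0139  0.1369] grasp [ 0.5723 -0.0139  0.0901] R [[0.867, -0.002, 0.498], [-0.002, -1.0, -0.0], [0.498, -0.001, -0.867]] F [-0.4  0.8 -0.8] open 0.0857 gf 0.0 q [-0.29  0.43  1.92  0.46  0.33  0.88]
tcp goal [ 0.575  -0.0145  0.0887] shift now-frame [ 1.7  0.6 56.5] goal-frame [ 1.6  0.6 56.5] rotvec [ 0.   0.2 -0.1] world d [ 29.6  -0.6 -48.2]
```

{"method": "send_rows", "body": {"steps": [[[1.5,0.5,19],[0,0,0],0],[[0,0,19],[0,0,0],0],[[0,0,18.5],[0,0,0],0],[[0,0,0],[0,0,0],0],[[0,0,0],[0,0,0],0.5]]}}

```text
time_s: 4.68
tcp_pos: [0.5747, -0.0142, 0.0911]
tool_rot: [0.966, -0.0, 0.259, -0.0]
contact_force: [-0.2, -0.4, -0.1]
opening: 0.0755
grip_force: 0.0
```

{"method": "send_rows", "body": {"steps": [[[0,0,0],[0,0,0],1],[[0,0,0],[0,0,0],1],[[0,0,0],[0,0,0],1],[[0,0,0],[0,0,0],1],[[0,0,0],[0,0,0],1]]}}

```text
time_s: 5.1
tcp_pos: [0.5753, -0.0136, 0.0916]
tool_rot: [0.966, 0.0, 0.26, 0.0]
contact_force: [-3.7, -1.8, 7.0]
opening: 0.0236
grip_force: 58.4
```

Run:
```python
from h import *
goal([.49,-.16,.07],30)
```

```text
t 5.1 tcp [ 0.5753 -0.0136  0.0916] grasp [ 0.6023 -0.0136  0.0449] R [[0.865, 0.0, 0.501], [0.0, -1.0, -0.0], [0.501, 0.001, -0.865]] F [-3.7 -1.8  7. ] open 0.0236 gf 58.4 q [-0.27  0.56  1.85  0.56  0.26  0.79]
tcp goal [ 0.463  -0.16    0.1167] shift now-frame [-84.6 146.4 -77.9] goal-frame [-84.7 146.4 -77.9] rotvec [ 0.  -0.1  0. ] world d [-112.2 -146.4   25.1]
```

{"method": "send_rows", "body": {"steps": [[[6,0,-11],[0,0,0],1],[[6.5,0,-10.6],[0,0,0],1],[[-12,18.3,-7],[0,0,0],1],[[-12,18.3,-7],[0,0,0],1],[[-12,18.3,-7],[0,0,0],1]]}}

```text
time_s: 5.52
tcp_pos: [0.5328, -0.0686, 0.1161]
tool_rot: [0.966, 0.001, 0.259, -0.0]
contact_force: [-0.4, -0.4, -0.7]
opening: 0.0238
grip_force: 58.9
```

{"method": "send_rows", "body": {"steps": [[[-12,18.3,-7],[0,0,0],1],[[-12,18.3,-7],[0,0,0],1],[[-12,18.3,-7],[0,0,0],1],[[-12,18.3,-7],[0,0,0],1],[[-12,18.3,-7],[0,0,0],1]]}}

```text
time_s: 5.93
tcp_pos: [0.4632, -0.1605, 0.1163]
tool_rot: [0.966, 0.0, 0.259, -0.0]
contact_force: [0.5, -0.4, -0.1]
opening: 0.0237
grip_force: 58.9
```

{"method": "send_rows", "body": {"steps": [[[0,0,0],[0,0,0],1],[[-5,0,8.7],[0,0,0],1],[[-5,0,8.7],[0,0,0],1],[[0,0,0],[0,0,0],1]]}}

```text
time_s: 6.27
tcp_pos: [0.4636, -0.1593, 0.0948]
tool_rot: [0.966, -0.0, 0.258, -0.001]
contact_force: [-0.8, 1.2, -0.3]
opening: 0.0233
grip_force: 58.9
```

Run:
```python
from h import *
goal([.49,-.16,.0455],30)
for c in("top","scene"):
    r=manip.read_camera(c)
    print(c,[(np.round(d["xyz"],3).tolist(),round(d["score"],2)) for d in manip.pinpoint(c,"vial_center")[:4]])
```

```text
t 6.27 tcp [ 0.4636 -0.1593  0.0948] grasp [ 0.4904 -0.1592  0.0481] R [[0.867, 0.0, 0.498], [-0.001, -1.0, 0.001], [0.498, -0.002, -0.867]] F [-0.8  1.2 -0.3] open 0.0233 gf 58.9 q [-0.7   0.44  2.08  1.02  0.39 -0.04]
tcp goal [ 0.463  -0.16    0.0922] shift now-frame [-1.8  0.7  2. ] goal-frame [-1.8  0.7  2. ] rotvec [-0.1  0.1 -0. ] world d [-0.5 -0.7 -2.7]
top [([0.49, -0.158, 0.033], 0.46)]
scene []
```

{"method": "send_rows", "body": {"steps": [[[-1,0,1.7],[0,0,0],1],[[-0.7,0,1.2],[0,0,0],1],[[0,0,0],[0,0,0],1],[[0,0,0],[0,0,0],1]]}}

```text
time_s: 6.8
tcp_pos: [0.464, -0.1598, 0.0927]
tool_rot: [0.966, 0.0, 0.259, -0.0]
contact_force: [0.1, -0.6, -0.1]
opening: 0.024
grip_force: 58.9
```

{"method": "send_rows", "body": {"steps": [[[-0.5,0,0.9],[0,0,0],1],[[-0.3,0,0.5],[0,0,0],1],[[0,0,0],[0,0,0],1],[[0,0,0],[0,0,0],1]]}}

```text
time_s: 7.13
tcp_pos: [0.4642, -0.16, 0.0915]
tool_rot: [0.966, 0.0, 0.259, 0.0]
contact_force: [-3.1, -0.3, 6.5]
opening: 0.0234
grip_force: 59.5
```

{"method": "send_rows", "body": {"steps": [[[0,0,0],[0,0,0],0.4],[[0,0,0],[0,0,0],0],[[0,0,0],[0,0,0],0],[[0,0,0],[0,0,0],0],[[0,0,0],[0,0,0],0]]}}

```text
time_s: 7.55
tcp_pos: [0.464, -0.1599, 0.091]
tool_rot: [0.966, 0.0, 0.259, -0.0]
contact_force: [0.3, -0.0, 0.9]
opening: 0.0819
grip_force: 0.0
```

{"method": "send_rows", "body": {"steps": [[[0,0,-20],[0,0,0],0],[[0,0,-30],[0,0,0],0],[[0,0,-30],[0,0,0],0],[[0,0,-15],[0,-6,0],0],[[0,0,0],[0,0,0],0]]}}

```text
time_s: 7.97
tcp_pos: [0.4196, -0.16, 0.1716]
tool_rot: [0.974, 0.002, 0.225, -0.0]
contact_force: [1.1, -1.0, 0.9]
opening: 0.0851
grip_force: 0.0
```

Run:
```python
from h import *
goal([.4255,.033,.138],24)
for c in("top","scene"):
    r=manip.read_camera(c)
    print(c,[(np.round(d["xyz"],3).tolist(),round(d["score"],2)) for d in manip.pinpoint(c,"vial_center")[:4]])
    cv2.imwrite(f"pics/v_{c}.png",cv2.resize(r["pixels"][120:320,180:400],None,fx=3,fy=3)[:,:,::-1])
```

```text
t 7.97 tcp [ 0.4196 -0.16    0.1716] grasp [ 0.4432 -0.1599  0.1232] R [[0.899, 0.003, 0.438], [0.003, -1.0, 0.001], [0.438, 0.0, -0.899]] F [ 1.1 -1.   0.9] open 0.0851 gf 0.0 q [-0.76  0.2   2.1   0.59  0.58  0.36]
tcp goal [0.4036 0.033  0.1872] shift now-frame [  -6.9 -193.   -20.9] goal-frame [  -8.2 -193.   -20.8] rotvec [-0.1 -2.   0.2] world d [-16.  193.   15.6]
top [([0.486, -0.158, 0.029], 0.4), ([0.645, -0.029, 0.02], 0.29)]
scene []
```

{"method": "send_rows", "body": {"steps": [[[-1.4,-32,-3],[0,0,0],0],[[-1.4,-32,-3],[0,0,0],0],[[-1.4,-32,-3],[0,0,0],0],[[-1.4,-32,-3],[0,0,0],0],[[-1.4,-32,-3],[0,0,0],0]]}}

```text
time_s: 8.58
tcp_pos: [0.4054, 0.0025, 0.1794]
tool_rot: [0.974, 0.001, 0.225, -0.003]
contact_force: [1.0, -0.9, -0.5]
opening: 0.0851
grip_force: 0.0
```

{"method": "send_rows", "body": {"steps": [[[-1.4,-32,-3],[0,0,0],0],[[0,0,0],[0,0,0],0],[[0,0,0],[0,0,0],0]]}}

```text
time_s: 8.83
tcp_pos: [0.4029, 0.0345, 0.1817]
tool_rot: [0.975, 0.004, 0.224, -0.004]
contact_force: [-0.2, -0.1, -0.2]
opening: 0.0857
grip_force: 0.0
```

Run:
```python
from h import *
goal([.454,.033,.074],24)
for c in("top","scene"):
    r=manip.read_camera(c)
    for l in("box_lug","vial_center"): print(c,l,[(np.round(d["xyz"],3).tolist(),round(d["score"],2)) for d in manip.pinpoint(c,l)[:4]])
    cv2.imwrite(f"pics/l_{c}.png",r["pixels"][120:320,180:400,::-1])
cv2.imwrite("pics/l.png",cv2.resize(np.hstack([cv2.imread("pics/l_top.png"),cv2.imread("pics/l_scene.png")]),(800,364),interpolation=cv2.INTER_CUBIC))
```

```text
t 8.83 tcp [0.4029 0.0345 0.1817] grasp [0.4265 0.035  0.1332] R [[0.899, 0.009, 0.437], [0.005, -1.0, 0.008], [0.437, -0.005, -0.899]] F [-0.2 -0.1 -0.2] open 0.0857 gf 0.0 q [-0.26  0.07  2.22  0.3   0.43  1.05]
tcp goal [0.4321 0.033  0.1232] shift now-frame [ 0.7  2.1 65.3] goal-frame [ 2.9  1.5 65.3] rotvec [-0.5 -1.9  0.3] world d [ 29.2  -1.5 -58.5]
top box_lug [([0.455, 0.033, 0.069], 0.78), ([0.602, 0.314, 0.073], 0.7), ([0.628, -0.49, 0.072], 0.7)]
top vial_center [([0.487, -0.159, 0.03], 0.36)]
scene box_lug [([0.628, -0.491, 0.067], 0.91), ([0.601, 0.313, 0.068], 0.79), ([0.452, 0.032, 0.075], 0.66)]
scene vial_center []
```

View pics/l.png

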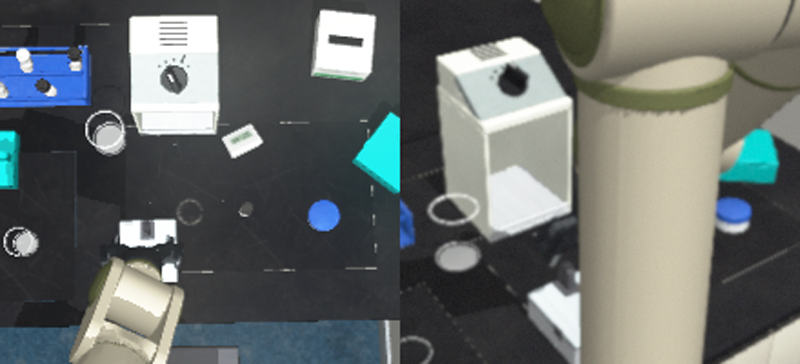

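{"method": "send_rows", "body": {"steps": [[[-0.6,1,18],[-0.3,0,0.3],0],[[-0.6,1,18],[-0.2,0,0],0],[[0,0,17],[0,0,0],0],[[0,0,12],[0,0,0],0],[[0,0,0],[0,0,0],0]]}}

```text
time_s: 9.55
tcp_pos: [0.4307, 0.0302, 0.1219]
tool_rot: [0.975, -0.003, 0.223, 0.001]
contact_force: [0.3, 0.5, 0.2]
opening: 0.0857
grip_force: 0.0
```

Run:
```python
from h import *
goal([.454,.033,.074],26)
```

```text
t 9.55 tcp [0.4307 0.0302 0.1219] grasp [0.4541 0.03   0.0733] R [[0.9, -0.006, 0.435], [-0.005, -1.0, -0.003], [0.435, 0.001, -0.9]] F [0.3 0.5 0.2] open 0.0857 gf 0.0 q [-0.25  0.27  2.2   0.44  0.25  0.92]
tcp goal [0.4304 0.033  0.1224] shift now-frame [-0.  -2.8 -0.7] goal-frame [-0.  -2.8 -0.7] rotvec [ 0.2  0.2 -0.3] world d [-0.3  2.8  0.6]
```

{"method": "send_rows", "body": {"steps": [[[0,-2.8,0],[0,0,0],0],[[0,0,0],[0,0,0],0],[[0,0,0],[0,0,0],0.6],[[0,0,0],[0,0,0],1],[[0,0,0],[0,0,0],1]]}}

```text
time_s: 9.97
tcp_pos: [0.4307, 0.0336, 0.1241]
tool_rot: [0.974, -0.002, 0.225, 0.001]
contact_force: [0.2, 0.0, 0.2]
opening: 0.0517
grip_force: 0.0
```

{"method": "send_rows", "body": {"steps": [[[0,0,0],[0,0,0],1],[[0,0,0],[0,0,0],1],[[0,0,0],[0,0,0],1],[[0,0,0],[0,0,0],1],[[0,0,0],[0,0,0],1]]}}

```text
time_s: 10.38
tcp_pos: [0.4307, 0.0336, 0.1238]
tool_rot: [0.974, -0.002, 0.225, 0.001]
contact_force: [-2.2, -1.8, 5.6]
opening: 0.0111
grip_force: 60.3
```

Run:
```python
from h import *
goal([.454,.033,.074],26)
```

```text
t 10.38 tcp [0.4307 0.0336 0.1238] grasp [0.4544 0.0334 0.0753] R [[0.899, -0.004, 0.439], [-0.003, -1.0, -0.003], [0.439, 0.002, -0.899]] F [-2.2 -1.8  5.6] open 0.0111 gf 60.3 q [-0.24  0.27  2.2   0.43  0.25  0.94]
tcp goal [0.4304 0.033  0.1224] shift now-frame [-0.9  0.6  1.1] goal-frame [-0.9  0.6  1.1] rotvec [ 0.2 -0.  -0.2] world d [-0.3 -0.6 -1.3]
```

{"method": "send_rows", "body": {"steps": [[[-3.6,0,-5.6],[0,2.6,0],1],[[-3.6,0,-5.6],[0,2.6,0],1],[[-3.6,0,-5.6],[0,2.6,0],1],[[-3.6,0,-5.6],[0,2.6,0],1],[[-3.6,0,-5.6],[0,2.6,0],1]]}}

```text
time_s: 10.8
tcp_pos: [0.4124, 0.0353, 0.1334]
tool_rot: [0.956, -0.0, 0.295, -0.003]
contact_force: [0.1, -2.7, -0.2]
opening: 0.0109
grip_force: 59.4
```

{"method": "send_rows", "body": {"steps": [[[0,0,0],[0,0,0],1]]}}

```text
time_s: 10.88
tcp_pos: [0.4123, 0.0354, 0.1335]
tool_rot: [0.956, -0.0, 0.295, -0.004]
contact_force: [0.9, -2.2, -0.8]
opening: 0.011
grip_force: 59.5
```

Run:
```python
from h import *
goal([.436,.033,.096],39)
for c in("top","scene"):
    r=manip.read_camera(c)
    for l in("box_lug","box_front","box_center"): print(c,l,[(np.round(d["xyz"],3).tolist(),round(d["score"],2)) for d in manip.pinpoint(c,l)[:5] if abs(d["xyz"][1])<.2])
```

```text
t 10.88 tcp [0.4123 0.0354 0.1335] grasp [0.4427 0.0358 0.089 ] R [[0.826, 0.002, 0.563], [-0.002, -1.0, 0.007], [0.563, -0.007, -0.826]] F [ 0.9 -2.2 -0.8] open 0.011 gf 59.5 q [-0.27  0.21  2.32  1.33  0.16  0.02]
tcp goal [0.4021 0.033  0.1379] shift now-frame [-6.   2.4 -9.4] goal-frame [-5.2  2.4 -9.9] rotvec [-0.4  4.7 -0.2] world d [-10.3  -2.4   4.4]
top box_lug []
top box_front [([0.468, 0.04, 0.014], 0.83)]
top box_center [([0.411, 0.037, 0.031], 0.58)]
scene box_lug [([0.44, 0.034, 0.087], 0.69)]
scene box_front []
scene box_center [([0.404, 0.036, 0.03], 0.96)]
```

{"method": "send_rows", "body": {"steps": [[[10.7,6.5,7.3],[0,0,0],1],[[10.7,6.5,7.3],[0,0,0],1],[[10.7,6.5,7.3],[0,0,0],1],[[10.7,6.5,7.3],[0,0,0],1],[[10.7,6.5,7.3],[0,0,0],1]]}}

```text
time_s: 11.7
tcp_pos: [0.4774, 0.0037, 0.1326]
tool_rot: [0.956, -0.0, 0.293, -0.005]
contact_force: [-2.6, 0.9, 1.8]
opening: 0.0109
grip_force: 59.8
```

Run:
```python
from h import *
goal([.57,-.0275,.096],39)
```

```text
t 11.7 tcp [0.4774 0.0037 0.1326] grasp [0.5077 0.0042 0.0879] R [[0.828, 0.002, 0.561], [-0.004, -1.0, 0.01], [0.561, -0.011, -0.828]] F [-2.6  0.9  1.8] open 0.0109 gf 59.8 q [-0.31  0.32  2.15  1.05  0.21  0.28]
tcp goal [ 0.5361 -0.0275  0.1379] shift now-frame [51.7 31.3 28.2] goal-frame [48.9 31.2 32.8] rotvec [-0.6  4.9 -0.3] world d [ 58.6 -31.2   5.3]
```

{"method": "send_rows", "body": {"steps": [[[7.7,6.2,4],[0,1,0],1],[[7.7,6.2,4],[0,1,0],1],[[7.7,6.2,4],[0,1,0],1],[[7.7,6.2,4],[0,1,0],1],[[7.7,6.2,4],[0,1,0],1]]}}

```text
time_s: 12.12
tcp_pos: [0.5203, -0.0273, 0.1388]
tool_rot: [0.942, -0.001, 0.335, -0.005]
contact_force: [-0.5, 1.2, -4.8]
opening: 0.011
grip_force: 59.0
```

{"method": "send_rows", "body": {"steps": [[[0,0,0],[0,0,0],1]]}}

```text
time_s: 12.2
tcp_pos: [0.5211, -0.0282, 0.1392]
tool_rot: [0.942, -0.001, 0.336, -0.005]
contact_force: [-0.5, -0.4, -5.6]
opening: 0.0109
grip_force: 58.9
```

Run:
```python
from h import *
goal([.60,-.0275,.098],39)
for c in("top","scene"):
    r=manip.read_camera(c)
    for l in("box_lug","box_front","box_center"): print(c,l,[(np.round(d["xyz"],3).tolist(),round(d["score"],2)) for d in manip.pinpoint(c,l)[:5] if abs(d["xyz"][1])<.2])
    cv2.imwrite(f"pics/l_{c}.png",r["pixels"][150:300,200:350,::-1])
cv2.imwrite("pics/m.png",cv2.resize(np.hstack([cv2.imread("pics/l_top.png"),cv2.imread("pics/l_scene.png")]),(800,400),interpolation=cv2.INTER_CUBIC))
```

```text
t 12.2 tcp [ 0.5211 -0.0282  0.1392] grasp [ 0.5552 -0.0277  0.0974] R [[0.774, 0.001, 0.633], [-0.005, -1.0, 0.008], [0.633, -0.009, -0.774]] F [-0.5 -0.4 -5.6] open 0.0109 gf 58.9 q [-0.36  0.38  2.06  1.35  0.24 -0.06]
tcp goal [ 0.5661 -0.0275  0.1399] shift now-frame [35.3 -0.6 27.9] goal-frame [35.4 -0.7 27.8] rotvec [-0.5 -0.2 -0.3] world d [45.   0.7  0.7]
top box_lug [([0.557, -0.027, 0.095], 0.69)]
top box_front [([0.587, -0.024, 0.026], 0.79)]
top box_center [([0.529, -0.026, 0.034], 0.53)]
scene box_lug [([0.552, -0.029, 0.096], 0.82)]
scene box_front []
scene box_center [([0.518, -0.025, 0.036], 0.77), ([0.726, -0.029, -0.002], 0.17)]
```

View pics/m.png

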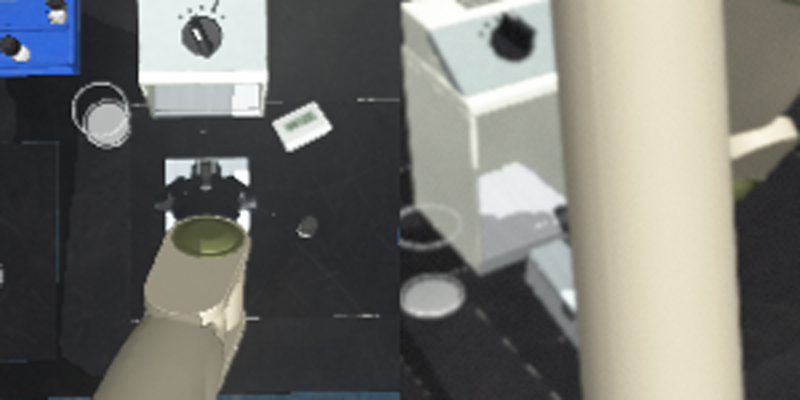

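{"method": "send_rows", "body": {"steps": [[[7.7,0,6.3],[0,0,0],1],[[7.7,0,6.3],[0,0,0],1],[[7.7,0,6.3],[0,0,0],1],[[7.7,0,6.3],[0,0,0],1],[[7.7,0,6.3],[0,0,0],1]]}}

```text
time_s: 13.02
tcp_pos: [0.5704, -0.0273, 0.1393]
tool_rot: [0.942, -0.0, 0.336, -0.004]
contact_force: [-0.3, -0.5, -5.3]
opening: 0.0109
grip_force: 58.9
```

{"method": "send_rows", "body": {"steps": [[[7.7,0,6.3],[0,0,0],1],[[7.7,0,6.3],[0,0,0],1],[[0,0,0],[0,0,0],1]]}}

```text
time_s: 13.27
tcp_pos: [0.591, -0.0274, 0.1396]
tool_rot: [0.942, -0.0, 0.336, -0.004]
contact_force: [-0.8, -0.2, -5.5]
opening: 0.0111
grip_force: 58.9
```

Run:
```python
from h import *
goal([.646,-.0275,.098],39)
for c in("top","scene"):
    r=manip.read_camera(c)
    for l in("box_lug","box_front","box_center"): print(c,l,[(np.round(d["xyz"],3).tolist(),round(d["score"],2)) for d in manip.pinpoint(c,l)[:5] if abs(d["xyz"][1])<.2])
```

```text
t 13.27 tcp [ 0.591  -0.0274  0.1396] grasp [ 0.6252 -0.027   0.0978] R [[0.774, 0.003, 0.633], [-0.003, -1.0, 0.008], [0.633, -0.008, -0.774]] F [-0.8 -0.2 -5.5] open 0.0111 gf 58.9 q [-0.31  0.49  1.86  1.    0.24  0.34]
tcp goal [ 0.6121 -0.0275  0.1399] shift now-frame [16.5  0.2 13.1] goal-frame [16.6  0.1 13. ] rotvec [-0.5 -0.3 -0.2] world d [21.  -0.1  0.3]
top box_lug [([0.626, -0.022, 0.091], 0.83)]
top box_front []
top box_center [([0.602, -0.024, 0.032], 0.75)]
scene box_lug [([0.626, -0.03, 0.096], 0.81)]
scene box_front []
scene box_center [([0.589, -0.026, 0.037], 0.9)]
```

{"method": "send_rows", "body": {"steps": [[[8.1,0,6.6],[0,0,0],1],[[8.1,0,6.6],[0,0,0],1],[[-1.4,0,1.7],[0,0,0],1],[[0,0,0],[0,0,0],1],[[0,0,0],[0,0,0],1]]}}

```text
time_s: 14.08
tcp_pos: [0.6113, -0.0276, 0.1383]
tool_rot: [0.942, -0.0, 0.337, -0.004]
contact_force: [3.6, 0.1, 2.1]
opening: 0.0112
grip_force: 59.4
```

Run:
```python
from h import *
goal([.646,-.0275,.098],39)
```

```text
t 14.08 tcp [ 0.6113 -0.0276  0.1383] grasp [ 0.6454 -0.0273  0.0966] R [[0.773, 0.002, 0.634], [-0.003, -1.0, 0.007], [0.634, -0.007, -0.773]] F [3.6 0.1 2.1] open 0.0112 gf 59.4 q [-0.29  0.53  1.8   0.92  0.24  0.44]
tcp goal [ 0.6121 -0.0275  0.1399] shift now-frame [ 1.7 -0.1 -0.7] goal-frame [ 1.7 -0.1 -0.7] rotvec [-0.4 -0.4 -0.2] world d [0.8 0.1 1.6]
```

{"method": "send_rows", "body": {"steps": [[[0,0,0],[0,0,0],0.5],[[0,0,0],[0,0,0],0],[[0,0,0],[0,0,0],0],[[0,0,0],[0,0,0],0],[[0,0,0],[0,0,0],0]]}}

```text
time_s: 14.5
tcp_pos: [0.6107, -0.0274, 0.1371]
tool_rot: [0.942, -0.0, 0.336, -0.004]
contact_force: [-0.0, 0.6, -0.5]
opening: 0.0709
grip_force: 0.0
```

{"method": "send_rows", "body": {"steps": [[[0,0,-20],[0,0,0],0],[[0,0,-25],[0,0,0],0],[[0,0,-30],[0,0,0],0],[[0,0,-30],[0,0,0],0],[[0,0,-25],[0,0,0],0]]}}

```text
time_s: 14.92
tcp_pos: [0.5275, -0.0283, 0.2391]
tool_rot: [0.942, -0.0, 0.336, -0.004]
contact_force: [0.6, -0.1, 0.2]
opening: 0.0855
grip_force: 0.0
```

{"method": "send_rows", "body": {"steps": [[[-15.5,0,-12.7],[0,0,0],0.45],[[-15.5,0,-12.7],[0,0,0],0.45],[[-15.5,0,-12.7],[0,0,0],0.45],[[-15.5,0,-12.7],[0,0,0],0.45],[[0,0,0],[0,0,0],0.45]]}}

```text
time_s: 15.33
tcp_pos: [0.4461, -0.0281, 0.2376]
tool_rot: [0.942, -0.001, 0.335, -0.004]
contact_force: [-0.3, -0.8, -0.4]
opening: 0.0468
grip_force: 0.0
```

Run:
```python
from h import *
goal([.515,-.0275,.026],39,d=.073)
for c in("top","scene"):
    r=manip.read_camera(c)
    for l in("box_lug","box_front","box_center","vial_center"): print(c,l,[(np.round(d["xyz"],3).tolist(),round(d["score"],2)) for d in manip.pinpoint(c,l)[:5] if abs(d["xyz"][1])<.2])
    cv2.imwrite(f"pics/l_{c}.png",r["pixels"][150:300,200:350,::-1])
cv2.imwrite("pics/n.png",cv2.resize(np.hstack([cv2.imread("pics/l_top.png"),cv2.imread("pics/l_scene.png")]),(800,400),interpolation=cv2.INTER_CUBIC))
```

```text
t 15.33 tcp [ 0.4461 -0.0281  0.2376] grasp [ 0.4802 -0.0276  0.1959] R [[0.775, 0.002, 0.632], [-0.004, -1.0, 0.008], [0.632, -0.009, -0.775]] F [-0.3 -0.8 -0.4] open 0.0468 gf 0.0 q [-0.45  0.02  2.17  0.74  0.43  0.53]
tcp goal [ 0.4691 -0.0275  0.0827] shift now-frame [-80.1   0.8 134.6] goal-frame [-79.7  -0.6 134.8] rotvec [-0.5 -0.2 -0.2] world d [  22.9    0.6 -154.9]
top box_lug [([0.647, -0.025, 0.093], 0.75), ([0.62, -0.026, 0.03], 0.6)]
top box_front []
top box_center [([0.618, -0.025, 0.032], 0.91)]
top vial_center [([0.489, -0.158, 0.032], 0.47)]
scene box_lug [([0.645, -0.03, 0.094], 0.59)]
scene box_front [([0.681, -0.024, 0.022], 0.6)]
scene box_center [([0.615, -0.025, 0.037], 0.83)]
scene vial_center []
```

View pics/n.png

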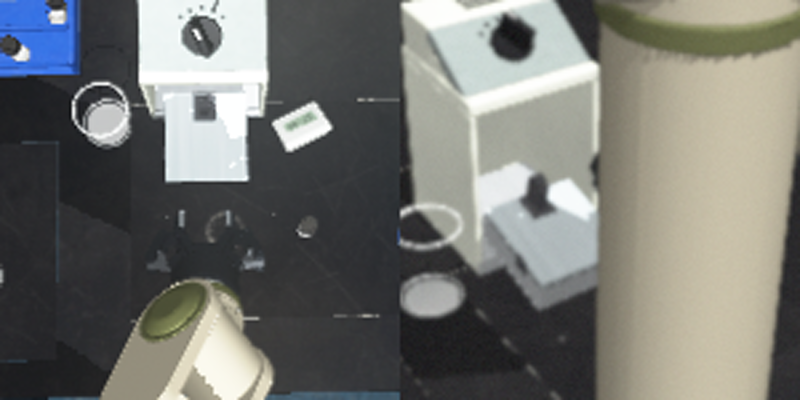

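{"method": "send_rows", "body": {"steps": [[[-16,0,27],[0,0,0],0.45],[[-16,0,27],[0,0,0],0.45],[[-16,0,27],[0,0,0],0.45],[[-16,0,27],[0,0,0],0.45],[[0,0,0],[0,0,0],0.45]]}}

```text
time_s: 16.25
tcp_pos: [0.4634, -0.0261, 0.1489]
tool_rot: [0.941, 0.001, 0.337, -0.01]
contact_force: [-0.5, 0.3, -0.2]
opening: 0.0468
grip_force: 0.0
```

Run:
```python
from h import *
goal([.525,-.0265,.025],39,d=.073)
```

```text
t 16.25 tcp [ 0.4634 -0.0261  0.1489] grasp [ 0.4976 -0.0251  0.1073] R [[0.772, 0.009, 0.635], [-0.004, -1.0, 0.019], [0.635, -0.017, -0.772]] F [-0.5  0.3 -0.2] open 0.0468 gf 0.0 q [-0.43  0.26  2.21  1.45  0.28 -0.21]
tcp goal [ 0.4791 -0.0265  0.0817] shift now-frame [-30.6   1.7  61.8] goal-frame [-30.1   0.4  62.1] rotvec [-1.1 -0.4 -0.2] world d [ 15.7  -0.4 -67.2]
```

{"method": "send_rows", "body": {"steps": [[[-6,0,12.4],[-0.4,0,0],0.45],[[-6,0,12.4],[-0.4,0,0],0.45],[[-6,0,12.4],[-0.3,0,0],0.45],[[-6,0,12.4],[0,0,0],0.45],[[-6,0,12.4],[0,0,0],0.45]]}}

```text
time_s: 16.67
tcp_pos: [0.481, -0.0259, 0.085]
tool_rot: [0.94, -0.001, 0.34, 0.0]
contact_force: [-0.4, -0.1, 0.4]
opening: 0.0468
grip_force: 0.0
```

Run:
```python
from h import *
goal([.525,-.0265,.025],39,d=.073)
```

```text
t 16.67 tcp [ 0.481  -0.0259  0.085 ] grasp [ 0.5155 -0.0259  0.0435] R [[0.769, -0.003, 0.64], [-0.003, -1.0, -0.001], [0.64, -0.001, -0.769]] F [-0.4 -0.1  0.4] open 0.0468 gf 0.0 q [-0.39  0.46  2.2   2.15  0.3  -0.91]
tcp goal [ 0.4791 -0.0265  0.0817] shift now-frame [-3.6  0.7  1.2] goal-frame [-3.5  0.6  1.3] rotvec [ 0.1 -0.8 -0.1] world d [-1.9 -0.6 -3.2]
```

{"method": "send_rows", "body": {"steps": [[[-3.8,0.5,4.6],[0,0,0],0.45],[[6.2,0,5.1],[0,0,0],0.45],[[6.2,0,5.1],[0,0,0],0.45],[[6.2,0,5.1],[0,0,0],0.45],[[6.2,0,5.1],[0,0,0],0.45]]}}

```text
time_s: 17.08
tcp_pos: [0.5126, -0.0263, 0.0793]
tool_rot: [0.941, -0.001, 0.339, -0.0]
contact_force: [-6.5, 0.1, 1.2]
opening: 0.0472
grip_force: 2.9
```

Run:
```python
from h import *
st()
for c in("top","scene"):
    r=manip.read_camera(c)
    for l in("box_lug","box_front","box_center"): print(c,l,[(np.round(d["xyz"],3).tolist(),round(d["score"],2)) for d in manip.pinpoint(c,l)[:5] if abs(d["xyz"][1])<.2])
```

```text
t 17.08 tcp [ 0.5126 -0.0263  0.0793] grasp [ 0.547  -0.0264  0.0378] R [[0.77, -0.003, 0.638], [-0.003, -1.0, -0.001], [0.638, -0.001, -0.77]] F [-6.5  0.1  1.2] open 0.0472 gf 2.9 q [-0.36  0.51  2.11  2.1   0.27 -0.83]
top box_lug [([0.654, -0.029, 0.09], 0.83)]
top box_front [([0.63, -0.027, 0.034], 0.61)]
top box_center [([0.628, -0.027, 0.033], 0.81)]
scene box_lug [([0.653, -0.029, 0.097], 0.6)]
scene box_front [([0.692, -0.025, 0.027], 0.69)]
scene box_center [([0.624, -0.028, 0.037], 0.68)]
```

{"method": "send_rows", "body": {"steps": [[[6.5,0,4.7],[0,0,0],0.45],[[6.5,0,4.7],[0,0,0],0.45],[[6.5,0,4.7],[0,0,0],0.45],[[6.5,0,4.7],[0,0,0],0.45],[[6.5,0,4.7],[0,0,0],0.45]]}}

```text
time_s: 17.9
tcp_pos: [0.5511, -0.0264, 0.0804]
tool_rot: [0.941, -0.002, 0.337, 0.0]
contact_force: [-9.3, 0.3, 2.2]
opening: 0.0471
grip_force: 4.0
```

Run:
```python
from h import *
st()
for c in("top","scene"):
    r=manip.read_camera(c)
    for l in("box_lug","box_front","box_center"): print(c,l,[(np.round(d["xyz"],3).tolist(),round(d["score"],2)) for d in manip.pinpoint(c,l)[:5] if abs(d["xyz"][1])<.2])
```

```text
t 17.9 tcp [ 0.5511 -0.0264  0.0804] grasp [ 0.5853 -0.0266  0.0388] R [[0.772, -0.004, 0.635], [-0.003, -1.0, -0.002], [0.635, -0.0, -0.772]] F [-9.3  0.3  2.2] open 0.0471 gf 4.0 q [-0.33  0.56  2.    1.91  0.22 -0.6 ]
top box_lug [([0.686, -0.026, 0.102], 0.91), ([0.631, -0.158, -0.003], 0.67)]
top box_front [([0.685, -0.029, 0.268], 0.74)]
top box_center [([0.666, -0.03, 0.044], 0.92)]
scene box_lug [([0.717, -0.032, 0.089], 0.58)]
scene box_front [([0.734, -0.028, 0.01], 0.94)]
scene box_center [([0.671, -0.022, 0.041], 0.93)]
```

{"method": "send_rows", "body": {"steps": [[[6.9,0,4.2],[0,0,0],0.45],[[6.9,0,4.2],[0,0,0],0.45],[[6.9,0,4.2],[0,0,0],0.45],[[6.9,0,4.2],[0,0,0],0.45],[[6.9,0,4.2],[0,0,0],0.45]]}}

```text
time_s: 18.72
tcp_pos: [0.5921, -0.0267, 0.0868]
tool_rot: [0.941, -0.002, 0.339, 0.0]
contact_force: [-1.5, -0.6, -1.0]
opening: 0.047
grip_force: 0.2
```

Run:
```python
from h import *
st()
for c in("top","scene"):
    r=manip.read_camera(c)
    for l in("box_lug","box_front","box_center"): print(c,l,[(np.round(d["xyz"],3).tolist(),round(d["score"],2)) for d in manip.pinpoint(c,l)[:5] if abs(d["xyz"][1])<.2])
```

```text
t 18.72 tcp [ 0.5921 -0.0267  0.0868] grasp [ 0.6264 -0.0268  0.0452] R [[0.771, -0.003, 0.637], [-0.003, -1.0, -0.002], [0.637, -0.001, -0.771]] F [-1.5 -0.6 -1. ] open 0.047 gf 0.2 q [-0.3   0.6   1.88  1.58  0.19 -0.24]
top box_lug []
top box_front []
top box_center [([0.708, -0.024, 0.037], 0.93)]
scene box_lug [([0.751, -0.028, 0.087], 0.98), ([0.644, 0.105, 0.0], 0.2)]
scene box_front [([0.764, -0.024, 0.009], 0.83)]
scene box_center [([0.704, -0.027, 0.041], 0.72), ([0.751, -0.03, 0.088], 0.36)]
```

{"method": "send_rows", "body": {"steps": [[[6.9,0,4.2],[0,0,0],0.45],[[6.4,0,4.8],[0,0,0],0.45],[[6.4,0,4.8],[0,0,0],0.45],[[0,0,0],[0,0,0],0.45]]}}

```text
time_s: 19.45
tcp_pos: [0.617, -0.0269, 0.0893]
tool_rot: [0.941, -0.001, 0.34, 0.0]
contact_force: [0.3, 0.0, -0.2]
opening: 0.0468
grip_force: 0.0
```

Run:
```python
from h import *
st()
for c in("top","scene"):
    r=manip.read_camera(c)
    for l in("box_lug","box_front","box_center"): print(c,l,[(np.round(d["xyz"],3).tolist(),round(d["score"],2)) for d in manip.pinpoint(c,l)[:5] if abs(d["xyz"][1])<.2])
    cv2.imwrite(f"pics/l_{c}.png",r["pixels"][130:280,200:350,::-1])
cv2.imwrite("pics/p.png",cv2.resize(np.hstack([cv2.imread("pics/l_top.png"),cv2.imread("pics/l_scene.png")]),(800,400),interpolation=cv2.INTER_CUBIC))
```

```text
t 19.45 tcp [ 0.617  -0.0269  0.0893] grasp [ 0.6514 -0.027   0.0478] R [[0.769, -0.003, 0.639], [-0.003, -1.0, -0.002], [0.639, -0.0, -0.769]] F [ 0.3  0.  -0.2] open 0.0468 gf 0.0 q [-0.29  0.63  1.8   1.37  0.18 -0.01]
top box_lug []
top box_front [([0.689, -0.028, 0.267], 0.36)]
top box_center []
scene box_lug [([0.77, -0.029, 0.088], 0.98)]
scene box_front [([0.792, -0.029, 0.012], 0.92)]
scene box_center [([0.725, -0.027, 0.036], 0.78)]
```

View pics/p.png

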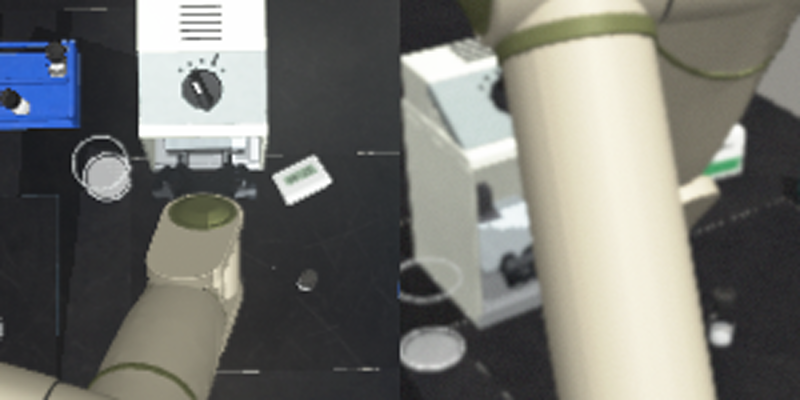

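{"method": "send_rows", "body": {"steps": [[[0,0,-20],[0,0,0],0.45],[[0,0,-25],[0,0,0],0.45],[[0,0,-30],[0,0,0],0.45],[[0,0,-35],[0,0,0],0.45],[[0,0,-35],[0,0,0],0.45]]}}

```text
time_s: 20.27
tcp_pos: [0.5225, -0.0265, 0.2014]
tool_rot: [0.941, -0.002, 0.339, 0.0]
contact_force: [0.8, 0.7, 1.2]
opening: 0.0469
grip_force: 0.0
```

{"method": "send_rows", "body": {"steps": [[[0,0,-35],[0,0,0],0],[[0,0,-35],[0,0,0],0],[[0,0,-35],[0,0,0],0],[[0,0,-35],[0,0,0],0],[[0,0,-20],[0,0,0],0]]}}

```text
time_s: 20.68
tcp_pos: [0.4201, -0.0261, 0.3265]
tool_rot: [0.94, -0.001, 0.341, 0.001]
contact_force: [0.4, -0.2, 1.2]
opening: 0.0853
grip_force: 0.0
```

Run:
```python
from h import *
goal([.650,-.028,.328],30,spin=-25)
for c in("top","scene"):
    r=manip.read_camera(c)
    for l in("box_lug","box_front","box_center","selector_grip"): print(c,l,[(np.round(d["xyz"],3).tolist(),round(d["score"],2)) for d in manip.pinpoint(c,l)[:5] if abs(d["xyz"][1])<.2])
    print(proj(r,[.686,-.0275,.264]),proj(r,np.array([.686,-.0275,.264])+.02*np.array([.866*np.cos(.436),np.sin(.436),.5*np.cos(.436)])))
    cv2.imwrite(f"pics/k_{c}.png",cv2.resize(r["pixels"][130:200,240:310] if c=="top" else r["pixels"][135:275,190:330],(400,400),interpolation=cv2.INTER_CUBIC)[:,:,::-1])
cv2.imwrite("pics/k.png",np.hstack([cv2.imread("pics/k_top.png"),cv2.imread("pics/k_scene.png")]))
```

```text
t 20.68 tcp [ 0.4201 -0.0261  0.3265] grasp [ 0.4546 -0.0262  0.2852] R [[0.768, -0.003, 0.641], [-0.002, -1.0, -0.003], [0.641, 0.001, -0.768]] F [ 0.4 -0.2  1.2] open 0.0853 gf 0.0 q [-0.48 -0.19  2.09  0.49  0.66  0.79]
tcp goal [ 0.623  -0.028   0.3747] shift now-frame [186.7   1.4  93. ] goal-frame [180.3  86.2  59.8] rotvec [  2.3  -9.6 -25. ] world d [202.9  -1.9  48.1]
top box_lug [([0.645, -0.031, 0.02], 0.36)]
top box_front []
top box_center []
top selector_grip [([0.641, 0.111, -0.001], 0.6), ([0.688, -0.029, 0.263], 0.59)]
[275.47958007 165.19119381] [272.56678842 159.55826489]
scene box_lug [([0.767, -0.031, 0.088], 0.72)]
scene box_front [([0.788, -0.026, 0.011], 0.84)]
scene box_center []
scene selector_grip [([0.685, -0.031, 0.265], 0.79)]
[242.93529074 160.16654451] [237.26627388 155.79134858]
```

View pics/k.png

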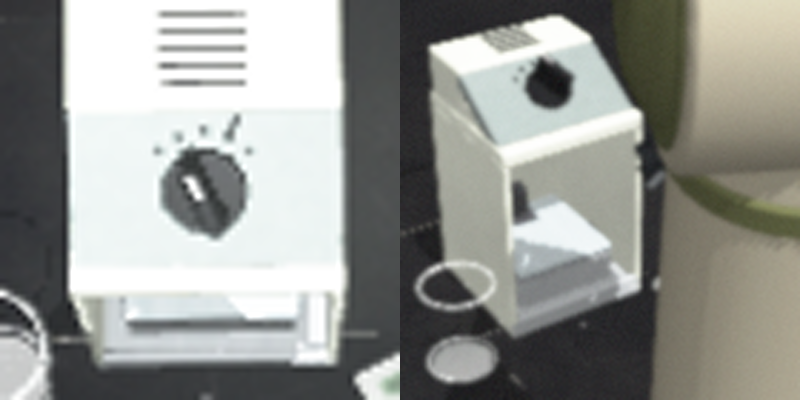

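{"method": "send_rows", "body": {"steps": [[[0,0,0],[0,-4.8,0],0],[[0,0,0],[0,-4.8,0],0],[[0,0,0],[0,0,-6],0],[[0,0,0],[0,0,-6],0],[[0,0,0],[0,0,-6],0]]}}

```text
time_s: 21.6
tcp_pos: [0.422, -0.0263, 0.3235]
tool_rot: [0.954, 0.152, 0.256, 0.041]
contact_force: [0.3, 1.0, -0.3]
opening: 0.0856
grip_force: 0.0
```

{"method": "send_rows", "body": {"steps": [[[0,0,0],[0,0,-7],0],[[25,12,8.3],[0,0,0],0],[[25,12,8.3],[0,0,0],0],[[25,12,8.3],[0,0,0],0],[[25,12,8.3],[0,0,0],0]]}}

```text
time_s: 22.02
tcp_pos: [0.5359, -0.0278, 0.3504]
tool_rot: [0.943, 0.208, 0.253, 0.056]
contact_force: [-0.5, -0.1, 0.0]
opening: 0.0855
grip_force: 0.0
```

{"method": "send_rows", "body": {"steps": [[[25,12,8.3],[0,0,0],0],[[25,12,8.3],[0,0,0],0],[[25,12,8.3],[0,0,0],0],[[0,0,0],[0,0,0],0],[[0,0,0],[0,0,0],0]]}}

```text
time_s: 22.43
tcp_pos: [0.6196, -0.029, 0.3695]
tool_rot: [0.943, 0.208, 0.252, 0.056]
contact_force: [-0.1, 0.2, -0.1]
opening: 0.0854
grip_force: 0.0
```

Run:
```python
from h import *
goal([.685,-.028,.2685],30,spin=-25)
```

```text
t 22.43 tcp [ 0.6196 -0.029   0.3695] grasp [ 0.6466 -0.0291  0.3228] R [[0.786, 0.364, 0.499], [0.42, -0.907, -0.0], [0.453, 0.21, -0.866]] F [-0.1  0.2 -0.1] open 0.0854 gf 0.0 q [-0.28  0.3   1.41  0.17  0.93  0.79]
tcp goal [ 0.658  -0.028   0.3152] shift now-frame [ 6.   1.6 66.2] goal-frame [ 6.   1.6 66.2] rotvec [-0.   0.  -0.2] world d [ 38.4   1.  -54.3]
```

{"method": "send_rows", "body": {"steps": [[[6,1.6,0],[0,0,0],0],[[0,0,20],[0,0,0],0],[[0,0,20],[0,0,0],0],[[0,0,16],[0,0,0],0],[[0,0,10],[0,0,0],0]]}}

```text
time_s: 22.85
tcp_pos: [0.6571, -0.028, 0.3152]
tool_rot: [0.944, 0.207, 0.252, 0.056]
contact_force: [0.0, -0.4, -0.7]
opening: 0.0853
grip_force: 0.0
```

{"method": "send_rows", "body": {"steps": [[[0,0,0],[0,0,0],0.5],[[0,0,0],[0,0,0],0.7],[[0,0,0],[0,0,0],0.75]]}}

```text
time_s: 23.1
tcp_pos: [0.657, -0.0282, 0.3182]
tool_rot: [0.943, 0.207, 0.254, 0.057]
contact_force: [0.0, 0.2, -0.0]
opening: 0.0517
grip_force: 0.0
```

Run:
```python
from h import *
goal([.685,-.028,.2685],30,spin=-25)
```

```text
t 23.1 tcp [ 0.657  -0.0282  0.3182] grasp [ 0.6841 -0.0282  0.2716] R [[0.785, 0.363, 0.502], [0.42, -0.907, -0.001], [0.455, 0.212, -0.865]] F [ 0.   0.2 -0. ] open 0.0517 gf 0.0 q [-0.26  0.41  1.39  0.17  0.84  0.8 ]
tcp goal [ 0.658  -0.028   0.3152] shift now-frame [-0.5 -0.4  3.2] goal-frame [-0.5 -0.4  3.2] rotvec [ 0.1 -0.1 -0.2] world d [ 1.   0.2 -3.1]
```

{"method": "send_rows", "body": {"steps": [[[0,0,0],[0,0,0],0.85],[[0,0,0],[0,0,0],1],[[0,0,0],[0,0,0],1],[[0,0,0],[0,0,0],1],[[0,0,0],[0,0,0],1]]}}

```text
time_s: 23.52
tcp_pos: [0.6571, -0.0284, 0.3178]
tool_rot: [0.943, 0.207, 0.254, 0.057]
contact_force: [-3.4, -2.3, 5.0]
opening: 0.01
grip_force: 60.5
```

Run:
```python
from h import *
o,_,_=st();print(o["wrist_torque"])
```

```text
t 23.52 tcp [ 0.6571 -0.0284  0.3178] grasp [ 0.6842 -0.0285  0.2712] R [[0.785, 0.362, 0.502], [0.42, -0.907, -0.002], [0.455, 0.212, -0.865]] F [-3.4 -2.3  5. ] open 0.01 gf 60.5 q [-0.26  0.41  1.39  0.17  0.84  0.8 ]
[-0.28603635  0.52513056 -0.16949843]
```

{"method": "send_rows", "body": {"steps": [[[0,0,0],[0,0,5],1],[[0,0,0],[0,0,5],1],[[0,0,0],[0,0,5],1],[[0,0,0],[0,0,5],1],[[0,0,0],[0,0,5],1]]}}

```text
time_s: 23.93
tcp_pos: [0.6572, -0.0289, 0.3179]
tool_rot: [0.966, -0.004, 0.26, 0.0]
contact_force: [-4.2, -5.3, 5.0]
opening: 0.0099
grip_force: 60.6
```

{"method": "send_rows", "body": {"steps": [[[0,0,0],[0,0,5],1],[[0,0,0],[0,0,5],1],[[0,0,0],[0,0,5],1],[[0,0,0],[0,0,5],1],[[0,0,0],[0,0,5],1]]}}

```text
time_s: 24.35
tcp_pos: [0.6572, -0.0295, 0.3178]
tool_rot: [0.942, -0.213, 0.254, -0.055]
contact_force: [-6.1, -8.2, 5.7]
opening: 0.0099
grip_force: 60.7
```

Run:
```python
from h import *
goal([.6842,-.0285,.2712],30,spin=25)
```

```text
t 24.35 tcp [ 0.6572 -0.0295  0.3178] grasp [ 0.6842 -0.0297  0.2712] R [[0.78, -0.373, 0.502], [-0.429, -0.903, -0.004], [0.455, -0.212, -0.865]] F [-6.1 -8.2  5.7] open 0.0099 gf 60.7 q [-0.26  0.41  1.39  0.17  0.84  1.68]
tcp goal [ 0.6572 -0.0285  0.3179] shift now-frame [-0.3 -0.9 -0. ] goal-frame [-0.3 -0.9  0. ] rotvec [ 0.1 -0.2 -0.4] world d [0.1 1.  0. ]
```

Release, back off along the axis, and check.

{"method": "send_rows", "body": {"steps": [[[0,0,0],[0,0,0],0.5],[[0,0,0],[0,0,0],0],[[0,0,0],[0,0,0],0],[[0,0,0],[0,0,0],0],[[0,0,0],[0,0,0],0]]}}

```text
time_s: 24.77
tcp_pos: [0.6572, -0.0279, 0.3168]
tool_rot: [0.943, -0.21, 0.253, -0.056]
contact_force: [-0.1, 0.3, -0.5]
opening: 0.0703
grip_force: 0.0
```

{"method": "send_rows", "body": {"steps": [[[0,0,-20],[0,0,0],0],[[0,0,-35],[0,0,0],0],[[0,0,-35],[0,0,0],0],[[0,0,-35],[0,0,0],0],[[0,0,-35],[0,0,0],0]]}}

```text
time_s: 25.18
tcp_pos: [0.576, -0.0277, 0.4568]
tool_rot: [0.943, -0.21, 0.253, -0.056]
contact_force: [0.4, -0.4, 0.0]
opening: 0.0854
grip_force: 0.0
```

{"method": "send_rows", "body": {"steps": [[[-25,-12,-20],[0,0,0],0],[[-25,-12,-20],[0,0,0],0],[[-25,-12,-20],[0,0,0],0],[[0,0,0],[0,0,0],0],[[0,0,0],[0,0,0],0]]}}

```text
time_s: 25.6
tcp_pos: [0.5007, 0.0375, 0.4821]
tool_rot: [0.942, -0.209, 0.255, -0.056]
contact_force: [0.2, -0.5, -0.7]
opening: 0.0855
grip_force: 0.0
```

Run:
```python
from h import *
st()
for c in("top","scene"):
    r=manip.read_camera(c)
    for l in("box_lug","box_front","box_center","vial_center"): print(c,l,[(np.round(d["xyz"],3).tolist(),round(d["score"],2)) for d in manip.pinpoint(c,l)[:5] if abs(d["xyz"][1])<.2])
    cv2.imwrite(f"pics/k_{c}.png",cv2.resize(r["pixels"][130:230,240:340] if c=="top" else r["pixels"][135:275,190:330],(400,400),interpolation=cv2.INTER_CUBIC)[:,:,::-1])
cv2.imwrite("pics/z.png",np.hstack([cv2.imread("pics/k_top.png"),cv2.imread("pics/k_scene.png")]))
```

```text
t 25.6 tcp [0.5007 0.0375 0.4821] grasp [0.5278 0.0375 0.4356] R [[0.783, -0.366, 0.503], [-0.423, -0.906, -0.001], [0.456, -0.213, -0.864]] F [ 0.2 -0.5 -0.7] open 0.0855 gf 0.0 q [-0.2  -0.01  1.49  0.11  1.15  1.8 ]
top box_lug []
top box_front []
top box_center []
top vial_center [([0.488, -0.157, 0.031], 0.43)]
scene box_lug [([0.771, -0.031, 0.087], 0.89), ([0.727, -0.029, -0.002], 0.51)]
scene box_front [([0.792, -0.024, 0.009], 0.94)]
scene box_center [([0.726, -0.026, 0.036], 0.58)]
scene vial_center [([0.727, -0.026, 0.037], 0.67)]
```

View pics/z.png

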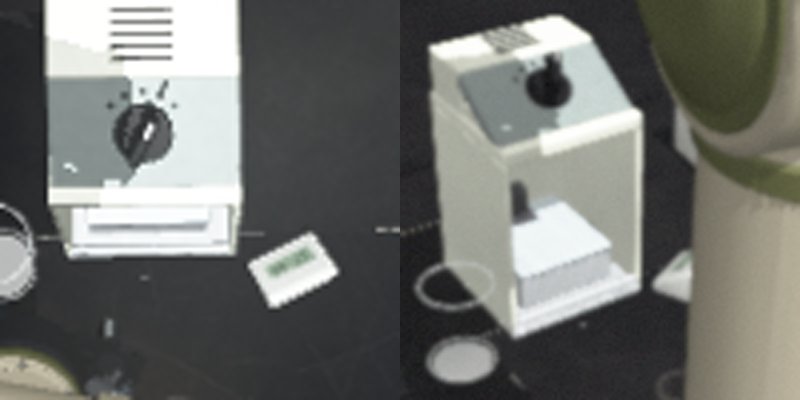

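The picture shows the selector's white line at (150,130) pointing to the long bar at (162,90). The box lies flat behind the sill, and the timer and beaker have not moved.

```bash
python3 -c "
from station import manip
print(manip.sign_off())"
```

```text
the job is handed in; nothing more can be done
None
```

The job is handed in, though no verdict came back: the vial stands upright beside the path, the box lies flat on the cabinet floor behind the sill, the selector points to the long bar, and I saw no bystander displaced.

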